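# Snap the dust cap home in the spindle housing with the seating tool

### The arm

A 7-joint arm with a two-finger parallel gripper is mounted at the origin on a cart in front of the work surface, level with it; the furniture and walls round the work are solid. World frame = base frame: x ahead of the robot, y to its left, z up, the work surface at z = 0. Lengths are in m, angles in rad, forces in N, time in s.
With the tool pointing down it reaches from about 0.4 to 0.85 m from the base axis. Payload 4.5 kg.
Tool frame: the origin (TCP) lies at the very end of the fingers, on their centre line; the grasp point (between the pads) lies 19 mm behind it; z points along the fingers, y is the line along which they close (so a half turn about z gives the same grasp; the last joint's range is limited). The gripper opens to 88 mm and grips with 3 to 60 N. Pads are 18 mm wide; open, the fingers measure 123 mm over their backs; the gripper's body (75 mm by 187 mm) begins 45 mm behind the grasp point.
Start: joints at [1.268, 0.689, -0.195, 1.565, 0.157, 0.902, -0.215], TCP at [0.207, -0.59, 0.239] pointing down, gripper open.
Joint ranges: [-3.01, 3.01], [-0.46, 2.08], [-1.47, 1.51], [0.13, 2.56], [-1, 4.14], [0.04, 2.09], [-2.66, 2.66]. Speed limits (rad/s): [2.57, 2.57, 3.14, 3.14, 3.14, 3.14, 3.14].

### API

Orientations are given as a unit quaternion [x, y, z, w].
In Python, from plant import r, eyes, nets gives the robot as it stands.
- The arm moves only by the shell command python3 -m pendant 'ROWS' [FORCE]. ROWS is JSON, a list of rows, each an object of numbers: "claw": the opening, from 0 (shut) to 1 (fully open); "dx", "dy", "dz": the shift along the world's x, y, z in mm; "twist": the turn about the world's z in rad. In form: [{"claw": .., "dx": .., "dy": .., "dz": .., "twist": ..}, ...]. A call has 1 to 8 rows; each row is the pose to reach, as a shift and turn from the pose commanded when the call began; what a row does not reach only later rows make up. A row lasts 1/10 s, in which the tool goes at most 50 mm and 8.59 degrees, less where a joint would pass 70% of its speed; a pose out of reach is approached as far as the arm can. A call with a gripper value outside its range is refused whole. The fingers move at their own pace and stop on an object; FORCE is the grip in N (left out, the last holds). Time passes only in rows, so rows that repeat a pose let the fingers close. It gives the time, the measured TCP pose, the force, the opening and the grip force at its end, in the units of the state.
- r.get_state(): the state, without advancing time (a new reading comes with each control period).
- eyes.snapshot(name): name is "side" or "top"; returns (picture, depth): 420x560x3 uint8, blue, green, red; 420x560 float32, m along the optical axis (not along the pixel's ray), 0 where there is no reading.
- eyes.camera_info(name): a dict with "K" (3x3 intrinsics, pixels), "D" ([k1, k2, p1, p2, k3] as OpenCV has them; the pictures are not rectified), "world_to_cam" (4x4, takes a point from world to camera coordinates). Camera axes: x right, y down, z forward; pixel columns grow to the right and rows downward; lengths in m; the calibration is good to about 2 mm. A picture is of the moment at which its call begins. camera_info takes no time and is no camera call.
- r.finish_job(): hands the job in; it is judged then, once.
Trained networks look in the newest picture that a camera, given by its name, has taken for a name from the list of things; names that differ only in an ending like _2 or _b are one class to them, and where a whole thing is asked for, a point or a joint stands for the part that bears it (a point fixed in the world has none). Each returns a list of dicts, best first, with "confidence" (0 to 1); they miss things now and then, are a little off and sometimes report something else, mostly with a low value. They report only what shows in the picture. A call takes as long as a camera call.
- nets.spot_in(camera, query): "box" ([left, top, width, height] as shares, 0 to 1, of the picture: columns of its width, rows of its height, round what is visible of it).
- nets.place_of(camera, query): "position" ([column, row] as shares, 0 to 1, of the picture: columns of its width, rows of its height: a listed point, or the origin of a listed thing).
The state is a dict: "clock": time; "q": joint angles; "qd": joint speeds; "joint_torque": joint torques, N m; "tool_pos": TCP position; "eef_rot": TCP orientation; "contact_force": force on the tool from outside, world axes, zero at the start; "moment": the same for the moment, N m; "opening": opening from 0.0 (shut) to 1.0 (fully open); "finger_force": force on a finger pad.
Only numpy, scipy, OpenCV 4.12 (cv2) and the standard library are available. Lean on these libraries where they do the work, as an engineer would, in place of code of your own. Each camera call takes 0.05 s, during which the arm holds its last target. There are 200 camera calls.

### The job

Lift the red-knobbed seating tool out of its sloping blue rest, stand it upright on its foot on bare table top and let go of it. Then take it again from above by its red knob, put its foot into the collar of the green spindle housing and press squarely down on the yellow dust cap until the cap clicks fully home. Finally lift the tool out and leave it standing upright on the table, clear of the housing and the rest; press the cap only with the tool and leave the other things on the table where they are.

Things in the scene. Friction and masses are not known exactly. Their poses are not given: they have to be found in the camera images.
- seating_tool: Loose seating tool, about 0.2 kg, 90 mm long, round about its z axis. Origin: centre of the flat underside of its foot; z runs from foot to knob. Along z: steel foot 38 mm across, 0 to 10 mm; cone to 16 mm; steel neck 24 mm across, 16 to 62 mm; red knob 28 mm across, 62 to 90 mm. It starts in the rest, leaning 45 degrees, knob high. Stood on its foot it is stable.
- tool_neck (a point): Point on the tool's axis 38 mm from the foot's underside (axes as the tool's): the place to take it while it lies in the rest, for instance straight from above with the fingers closing along the rest's y axis. It then lifts straight up out of the rest.
- tool_knob (a point): Point on the tool's axis 76 mm from the foot's underside, in the red knob (axes as the tool's): the place to hold it when pressing. In the rest the knob's sides are covered.
- tool_rest: Fixed blue steel rest. Origin: on the table, 52 mm straight below the neck point of the resting tool; z up. The tool leans towards the rest's +x axis, away from the robot. Base plate x = -43 to +83 mm, 76 mm wide, 11 mm high. The knob lies in a trough 43 mm wide over all, x = +9 to +56 mm, at most 90 mm high; nothing stands beside the neck. A tall bench lamp stands to the right of the rest, by the far corner of the table's notch.
- spindle_housing: Fixed green spindle housing. Origin: centre of its underside, on the table; z up. Round flange 100 mm across, 12 mm high, with four bolt heads; on it an upright collar 66 mm across outside, 52 mm inside, rim 66 mm above the table, too narrow and deep for fingers on the tool's neck. The dust cap lies inside. The table is kept bare for 45 mm round x = 0.48, y = -0.47 m.
- cap_top (a point): Centre of the flat top of the yellow dust cap, 44 mm across, on the housing's axis inside the collar. It stands 28 mm above the table at the start and 22 mm when home.
- dust_cap (a joint): How far the dust cap is pressed down, in m: 0 at the start, 0.006 fully home (a solid stop). It slides only straight down. It takes about 12 N to start it down; let go in the first 3 mm it springs back up, past the middle it snaps down and stays.
- tape_roll: Loose rolled measuring tape with a pink clip, 79 x 62 x 30 mm. Origin: centre of its underside. To be left alone.
- oil_can: Loose green drop oiler, 64 mm across, 166 mm high. Origin: centre of its underside. To be left alone.
- seam_ripper: Loose small tool with a purple handle, 18 x 77 x 19 mm, lying. Origin: centre of its underside. To be left alone.
- scissors: Loose orange-handled scissors, 82 x 197 x 11 mm, lying. Origin: centre of its underside. To be left alone.
- wax_block: Loose yellow wax block, 33 x 51 x 23 mm. Origin: centre of its underside. To be left alone.

How it is judged:
By the outcome, as a careful person would: the job done as asked, in the order asked, and still so for the second after the job is handed in, with the robot touching nothing.
It also fails if it takes over 72 s, if anything falls off the work surface, if the arm or the gripper's body presses on something with over 40 N, if the wrist force passes 120 N, or if a joint passes its speed limit or range.

## Working session

There is one attempt and no reset: what is moved stays moved. The work goes in short steps, Python scripts to look and compute and a shell command to move; the robot and the scene stay as the last step left them, time stands still between calls to the robot, and variables do not carry over. Pictures are saved under pics/ and viewed, at most 10 in all, crops included, and the job is handed in when it is done.

```bash
mkdir -p pics; cat > h.py <<'E'
import numpy as np, cv2
from plant import r, eyes, nets
def snap(c,f=None):
    p,d=eyes.snapshot(c)
    if f: cv2.imwrite('pics/'+f,p)
    return p,d
def ray(c,u,v):
    i=eyes.camera_info(c);K=np.array(i["K"]);D=np.array(i["D"],float);T=np.array(i["world_to_cam"])
    n=cv2.undistortPoints(np.array([[[u,v]]],float),K,D)[0,0]
    R=T[:3,:3];o=-R.T@T[:3,3];return o,R.T@np.array([n[0],n[1],1.])
def at_z(c,u,v,z):
    o,d=ray(c,u,v);return o+d*(z-o[2])/d[2]
def at_d(c,u,v,dep):
    o,d=ray(c,u,v);return o+d*dep
def proj(c,P):
    i=eyes.camera_info(c);T=np.array(i["world_to_cam"])
    return cv2.projectPoints(np.array(P,float).reshape(-1,1,3),cv2.Rodrigues(T[:3,:3])[0],T[:3,3],np.array(i["K"]),np.array(i["D"],float))[0][:,0]
def two(a,b):
    (o1,d1),(o2,d2)=a,b
    t=np.linalg.lstsq(np.c_[d1,-d2],o2-o1,rcond=None)[0]
    p,q=o1+d1*t[0],o2+d2*t[1];return (p+q)/2,np.linalg.norm(p-q)
E
python3 - <<'E'
from h import *
np.set_printoptions(precision=4,suppress=True)
s=r.get_state();print(s["clock"],s["tool_pos"],s["eef_rot"],s["opening"])
R={}
for c in("side","top"):
    p,d=snap(c,c+"0.png")
    o,_=ray(c,280,210);print(c,"cam",o)
    for n in["tool_neck","tool_knob","tool_rest","spindle_housing","cap_top","seating_tool","tape_roll","oil_can","seam_ripper","scissors","wax_block"]:
        L=nets.place_of(c,n)[:2]
        for k in L:
            u,v=k["position"][0]*560,k["position"][1]*420
            dd=d[min(int(v),419),min(int(u),559)]
            print(c,n,round(k["confidence"],2),round(u,1),round(v,1),"z0:",at_z(c,u,v,0)[:2],"dep:",at_d(c,u,v,dd) if dd>0 else None)
        if L: R[c,n]=ray(c,L[0]["position"][0]*560,L[0]["position"][1]*420)
for n in["tool_neck","tool_knob","tool_rest","spindle_housing","cap_top"]:
    if("side",n)in R and("top",n)in R: print(n,*two(R["side",n],R["top",n]))
E
```

```text
0.0 [ 0.2063 -0.5893  0.2379] [ 0.9858  0.1677 -0.0002 -0.0009] 1.0004158973664998
side cam [ 0.2143 -1.4034  1.0603]
side tool_neck 0.63 247.4 175.3 z0: [0.5171 0.3513] dep: [0.5024 0.2661 0.0515]
side tool_knob 0.55 247.0 167.8 z0: [0.5306 0.4241] dep: [0.5067 0.2861 0.0801]
side tool_rest 0.54 245.6 179.8 z0: [0.5    0.3127] dep: [0.4889 0.2461 0.0411]
side spindle_housing 0.8 289.4 269.5 z0: [ 0.5235 -0.3426] dep: [ 0.5123 -0.3811  0.0385]
side seating_tool 0.58 239.5 183.2 z0: [0.4657 0.2912] dep: [0.4639 0.2789 0.0077]
side tape_roll 0.57 281.4 177.3 z0: [0.671  0.2824] dep: [0.6617 0.2483 0.0214]
side oil_can 0.52 273.7 166.6 z0: [0.662  0.3942] dep: [0.6611 0.3905 0.0022]
side seam_ripper 0.35 241.1 166.6 z0: [0.5043 0.4452] dep: [0.502  0.4308 0.0083]
side seam_ripper 0.24 247.3 166.2 z0: [0.5353 0.4396] dep: [0.5086 0.2859 0.0884]
side scissors 0.76 286.8 344.6 z0: [ 0.4225 -0.6509] dep: [ 0.4232 -0.6484 -0.0035]
side scissors 0.23 245.1 166.6 z0: [0.5238 0.4388] dep: [0.501  0.3031 0.0781]
side wax_block 0.58 323.7 313.7 z0: [ 0.5702 -0.5713] dep: [ 0.5624 -0.5895  0.0232]
[... 708 characters left out ...]
 167.6 180.8 z0: [0.6609 0.2643] dep: [0.6544 0.2569 0.0322]
top tape_roll 0.52 434.4 253.1 z0: [ 0.4373 -0.6344] dep: [ 0.4372 -0.6342  0.0006]
top oil_can 0.79 125.8 174.2 z0: [0.6806 0.4085] dep: [0.6663 0.3874 0.0673]
top seam_ripper 0.38 116.0 229.8 z0: [0.4904 0.4287] dep: [ 0.4906  0.4293 -0.0021]
top scissors 0.88 438.1 253.2 z0: [ 0.4371 -0.6468] dep: [ 0.4369 -0.646   0.0026]
top wax_block 0.71 415.8 219.5 z0: [ 0.5485 -0.5738] dep: [ 0.546  -0.5687  0.0185]
tool_neck [0.4957 0.2733 0.0472] 0.015535067067405813
tool_knob [ 0.4429 -0.2994  0.4229] 0.07477349983960192
tool_rest [0.4921 0.2781 0.0214] 0.0040940080733738666
spindle_housing [ 0.5254 -0.3479  0.0054] 0.006854191362524294
```

```bash
python3 - <<'E'
from h import *
a=cv2.imread('pics/top0.png');b=cv2.imread('pics/side0.png')
cv2.imwrite('pics/topb.png',cv2.resize(a,(784,588)))
c1=cv2.resize(a[185:275,110:210],(400,360),interpolation=2); c2=cv2.resize(b[135:225,200:300],(400,360),interpolation=2)
cv2.imwrite('pics/crop.png',np.hstack([c1,c2]))
E
```

```text
(no output)
```

View pics/topb.png

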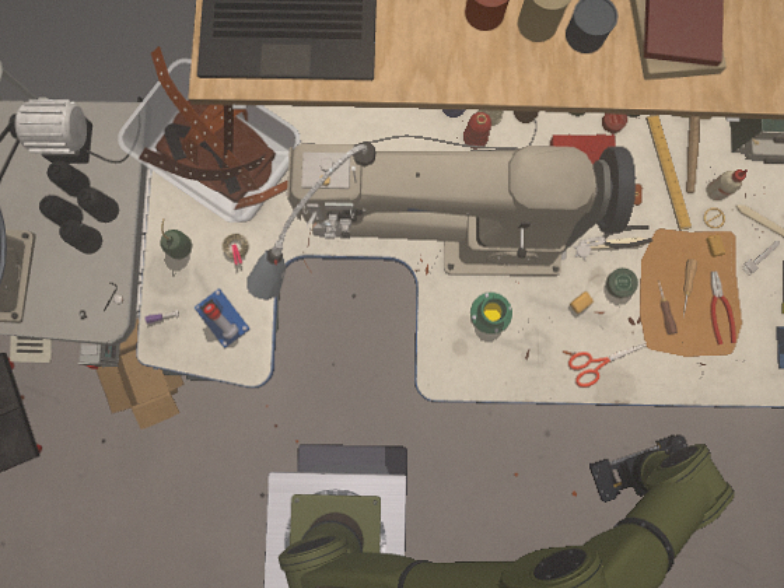

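View pics/crop.png

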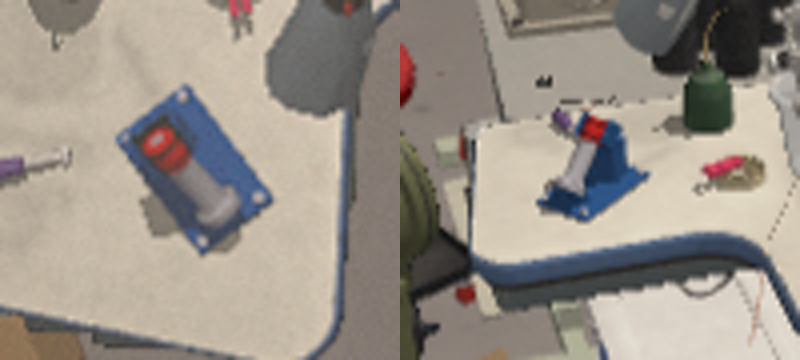

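View pics/side0.png

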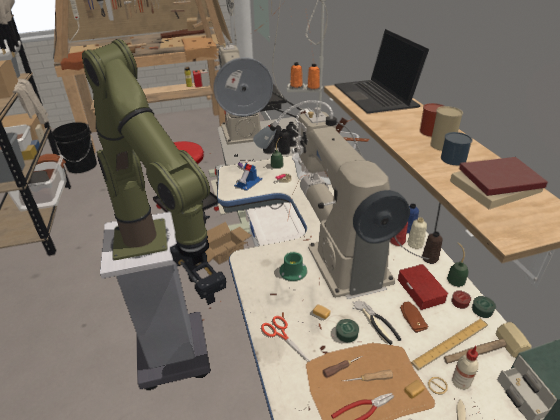

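```bash
cat >> h.py <<'E'
def cloud(c,d):
    i=eyes.camera_info(c);T=np.array(i["world_to_cam"]);h,w=d.shape
    u,v=np.meshgrid(np.arange(w),np.arange(h))
    n=cv2.undistortPoints(np.stack([u,v],-1).reshape(-1,1,2).astype(float),np.array(i["K"]),np.array(i["D"],float))[:,0]
    P=np.c_[n,np.ones(len(n))]*d.reshape(-1,1)
    return ((P-T[:3,3])@T[:3,:3]).reshape(h,w,3)
E
python3 - <<'E'
from h import *
np.set_printoptions(precision=3,suppress=True)
for c in("top","side"):
    p,d=snap(c);C=cloud(c,d)
    hsv=cv2.cvtColor(p,cv2.COLOR_BGR2HSV).astype(int)
    near=(d>0)&(abs(C[...,0]-.5)<.12)&(abs(C[...,1]-.27)<.12)&(C[...,2]>-.02)&(C[...,2]<.12)
    blue=near&(hsv[...,0]>100)&(hsv[...,0]<130)&(hsv[...,1]>110)
    red=near&((hsv[...,0]<8)|(hsv[...,0]>172))&(hsv[...,1]>130)
    tool=near&(hsv[...,1]<60)&(C[...,2]>.02)
    for n,m in(("blue",blue),("red",red),("grey",tool)):
        P=C[m];print(c,n,len(P),np.median(P,0),P.min(0),P.max(0))
    m=blue|red|tool
    P=C[m][:,:2].astype(np.float32)
    b=C[blue]; 
    lo=C[m];print(c,"rect",cv2.minAreaRect(P))
    if c=="top":
        # tall stuff
        hi=(d>0)&(C[...,2]>.1)&(C[...,0]>.3)&(C[...,0]<.75)
        for y in np.arange(-.7,.45,.05):
            mm=hi&(abs(C[...,1]-y)<.025)
            if mm.any():
                Q=C[mm];print("y%.2f xmin %.2f z at xmin %.2f zmax %.2f"%(y,Q[:,0].min(),Q[Q[:,0].argmin(),2],Q[:,2].max()))
        # housing
        m=(d>0)&(hsv[...,0]>60)&(hsv[...,0]<95)&(hsv[...,1]>90)&(abs(C[...,0]-.53)<.08)&(abs(C[...,1]+.35)<.08)
        Q=C[m];print("green",Q.min(0),Q.max(0),cv2.minEnclosingCircle(Q[:,:2].astype(np.float32)))
        R=Q[Q[:,2]>.055];print("rim",len(R),cv2.minEnclosingCircle(R[:,:2].astype(np.float32)))
        m=(d>0)&(hsv[...,0]>20)&(hsv[...,0]<35)&(hsv[...,1]>150)&(abs(C[...,0]-.53)<.05)&(abs(C[...,1]+.35)<.05)
        Q=C[m];print("cap",len(Q),Q.mean(0))
E
```

```text
top blue 202 [0.516 0.268 0.007] [ 0.436  0.221 -0.009] [0.563 0.34  0.059]
top red 55 [0.509 0.288 0.087] [0.496 0.275 0.07 ] [0.527 0.31  0.098]
top grey 171 [0.48  0.267 0.051] [0.454 0.242 0.02 ] [0.536 0.319 0.09 ]
top rect ((0.5035204291343689, 0.28532081842422485), (0.12039254605770111, 0.07030603289604187), 39.54281997680664)
y-0.55 xmin 0.65 z at xmin 0.34 zmax 0.43
y-0.50 xmin 0.65 z at xmin 0.11 zmax 0.42
y-0.45 xmin 0.64 z at xmin 0.10 zmax 0.42
y-0.40 xmin 0.61 z at xmin 0.29 zmax 0.42
y-0.35 xmin 0.61 z at xmin 0.28 zmax 0.42
y-0.30 xmin 0.65 z at xmin 0.11 zmax 0.40
y-0.25 xmin 0.68 z at xmin 0.38 zmax 0.41
y-0.20 xmin 0.68 z at xmin 0.38 zmax 0.41
y-0.15 xmin 0.68 z at xmin 0.38 zmax 0.41
y-0.10 xmin 0.68 z at xmin 0.37 zmax 0.40
y-0.05 xmin 0.64 z at xmin 0.31 zmax 0.49
y0.00 xmin 0.64 z at xmin 0.29 zmax 0.49
y0.05 xmin 0.63 z at xmin 0.42 zmax 0.48
y0.10 xmin 0.51 z at xmin 0.29 zmax 0.43
y0.15 xmin 0.51 z at xmin 0.30 zmax 0.36
y0.20 xmin 0.72 z at xmin 0.12 zmax 0.17
y0.25 xmin 0.71 z at xmin 0.12 zmax 0.13
y0.30 xmin 0.51 z at xmin 0.10 zmax 0.13
y0.40 xmin 0.67 z at xmin 0.12 zmax 0.16
green [ 0.572 -0.375 -0.002] [ 0.575 -0.336  0.009] ((0.5734571218490601, -0.3554096817970276), 0.019657321274280548)
rim 0 ((0.0, 0.0), 0.0)
cap 110 [ 0.529 -0.355  0.027]
side blue 224 [0.518 0.278 0.012] [0.44 0.22 0.  ] [0.572 0.324 0.092]
side red 29 [0.511 0.282 0.087] [0.497 0.269 0.075] [0.525 0.294 0.098]
side grey 79 [0.486 0.259 0.052] [0.458 0.235 0.027] [0.551 0.3   0.093]
side rect ((0.504340648651123, 0.2795260548591614), (0.12003193795681, 0.07857103645801544), 42.11437225341797)
```

```bash
python3 - <<'E'
from h import *
np.set_printoptions(precision=3,suppress=True)
for c in("top","side"):
    p,d=snap(c);C=cloud(c,d)
    m=(d>0)&(C[...,2]>.14)&(C[...,0]>.4)&(C[...,0]<.62)&(C[...,1]>.03)&(C[...,1]<.4)
    Q=C[m];print(c,len(Q))
    for z in np.arange(.15,.6,.05):
        q=Q[abs(Q[:,2]-z)<.025]
        if len(q): print("z%.2f"%z,len(q),q.min(0),q.max(0), "towards rest:",(q[:,:2]@[-.64,.77]).max()-(.489*-.64+.269*.77), "perp", (q[:,:2]@[.77,.64]).min()-(.489*.77+.269*.64))
E
```

```text
top 821
z0.30 337 [0.51  0.092 0.275] [0.585 0.173 0.325] towards rest: -0.10076291617369354 perp -0.07603593994640034
z0.35 418 [0.53  0.091 0.325] [0.605 0.151 0.375] towards rest: -0.12690843256747436 perp -0.06360709211787574
z0.40 66 [0.591 0.081 0.375] [0.62  0.104 0.413] towards rest: -0.19425414525699383 perp -0.03287111661077613
side 404
z0.25 20 [0.529 0.105 0.258] [0.571 0.122 0.275] towards rest: -0.14687367949343136 perp -0.07047484333991688
z0.30 197 [0.514 0.083 0.275] [0.595 0.158 0.325] towards rest: -0.10780211239640794 perp -0.07741264433978673
z0.35 159 [0.538 0.081 0.325] [0.612 0.134 0.375] towards rest: -0.13798117805462504 perp -0.06515314683256662
z0.40 28 [0.594 0.077 0.376] [0.62  0.103 0.411] towards rest: -0.19708455275284611 perp -0.03619879433115081
```

```bash
T='{"claw":1,"dx":174,"dy":289,"dz":-10,"twist":0.449}'; python3 -m pendant '[{"claw":1,"dx":174,"dy":289,"dz":-10,"twist":0.449},{"claw":1,"dx":174,"dy":289,"dz":-10,"twist":0.449},{"claw":1,"dx":174,"dy":289,"dz":-10,"twist":0.449},{"claw":1,"dx":174,"dy":289,"dz":-10,"twist":0.449},{"claw":1,"dx":174,"dy":289,"dz":-10,"twist":0.449},{"claw":1,"dx":174,"dy":289,"dz":-10,"twist":0.449},{"claw":1,"dx":174,"dy":289,"dz":-10,"twist":0.449},{"claw":1,"dx":174,"dy":289,"dz":-10,"twist":0.449}]'
```

```text
clock: 2.2
tool_pos: [0.3844, -0.2953, 0.2292]
eef_rot: [0.922, 0.388, 0.002, -0.001]
contact_force: [0.2, -0.3, 0.0]
opening: 1.0
finger_force: 0.0
```

```bash
python3 -m pendant '[{"claw":1,"dx":0,"dy":400,"dz":-20,"twist":0},{"claw":1,"dx":0,"dy":400,"dz":-20,"twist":0},{"claw":1,"dx":0,"dy":400,"dz":-20,"twist":0},{"claw":1,"dx":0,"dy":400,"dz":-20,"twist":0},{"claw":1,"dx":0,"dy":400,"dz":-20,"twist":0},{"claw":1,"dx":0,"dy":400,"dz":-20,"twist":0},{"claw":1,"dx":0,"dy":400,"dz":-20,"twist":0},{"claw":1,"dx":0,"dy":400,"dz":-20,"twist":0}]'
```

```text
clock: 3.0
tool_pos: [0.381, 0.0999, 0.2089]
eef_rot: [0.924, 0.382, 0.0, 0.0]
contact_force: [1.0, -0.9, 0.5]
opening: 1.001
finger_force: 0.0
```

```bash
python3 -m pendant '[{"claw":1,"dx":50,"dy":195,"dz":-20,"twist":0},{"claw":1,"dx":50,"dy":195,"dz":-20,"twist":0},{"claw":1,"dx":50,"dy":195,"dz":-20,"twist":0},{"claw":1,"dx":50,"dy":195,"dz":-20,"twist":0},{"claw":1,"dx":105,"dy":175,"dz":-70,"twist":0},{"claw":1,"dx":105,"dy":175,"dz":-70,"twist":0},{"claw":1,"dx":105,"dy":175,"dz":-70,"twist":0}]'
python3 - <<'E'
from h import *
np.set_printoptions(precision=3,suppress=True)
ims=[]
for c in("top","side"):
    p,d=snap(c)
    s=r.get_state();t=np.array(s["tool_pos"])
    for n in("tool_neck","tool_rest"):
        for k in nets.place_of(c,n)[:1]:
            u,v=k["position"][0]*560,k["position"][1]*420;print(c,n,k["confidence"],u,v,at_z(c,u,v,.052 if n=="tool_neck" else 0))
    for P,col in(((.489,.269,.052),(0,255,0)),(t,(255,0,255))):
        u,v=proj(c,P)[0];cv2.circle(p,(int(round(u)),int(round(v))),1,col,-1)
    u,v=proj(c,(.489,.269,.052))[0].astype(int)
    ims.append(cv2.resize(p[max(v-60,0):v+60,u-60:u+60],(400,400),interpolation=2))
cv2.imwrite('pics/pre.png',np.hstack(ims));print(t)
E
```

```text
clock: 3.7
tool_pos: [0.4881, 0.2703, 0.1363]
eef_rot: [0.925, 0.381, -0.001, 0.002]
contact_force: [-0.8, -0.2, 0.1]
opening: 1.003
finger_force: 0.0
top tool_neck 0.57 157.92 231.21 [0.484 0.275 0.052]
top tool_rest 0.84 160.776 232.008 [0.487 0.277 0.   ]
side tool_neck 0.48 245.22400000000002 176.904 [0.49  0.254 0.052]
side tool_rest 0.69 244.104 183.918 [0.485 0.278 0.   ]
[0.485 0.274 0.14 ]
```

View pics/pre.png

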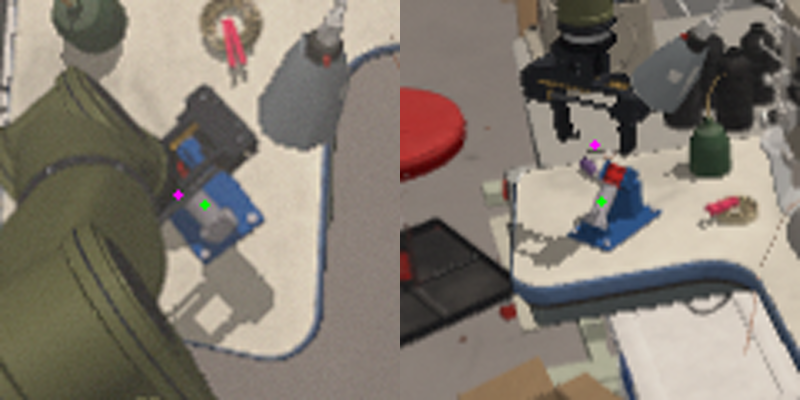

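```bash
python3 -m pendant '[{"claw":1,"dx":2,"dy":-4,"dz":-40,"twist":0},{"claw":1,"dx":2,"dy":-4,"dz":-75,"twist":0},{"claw":1,"dx":2,"dy":-4,"dz":-105,"twist":0},{"claw":1,"dx":2,"dy":-4,"dz":-105,"twist":0}]' 
python3 - <<'E'
from h import *
np.set_printoptions(precision=3,suppress=True)
p,d=snap("side")
s=r.get_state();print(s["contact_force"],s["tool_pos"])
u,v=proj("side",(.487,.271,.052))[0].astype(int)
cv2.imwrite('pics/pre2.png',cv2.resize(p[v-40:v+40,u-40:u+40],(560,560),interpolation=2))
E
```

```text
clock: 4.4
tool_pos: [0.485, 0.2689, 0.0314]
eef_rot: [0.924, 0.383, -0.003, 0.0]
contact_force: [-0.3, -0.4, 0.4]
opening: 1.0
finger_force: 0.0
[ 0.134 -0.793  0.197] [0.486 0.27  0.033]
```

View pics/pre2.png

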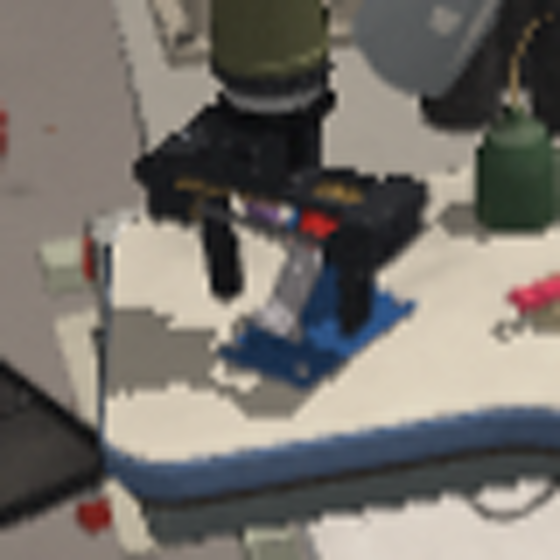

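```bash
python3 -m pendant '[{"claw":0.4},{"claw":0.4},{"claw":0.1},{"claw":0.1},{"claw":0.1},{"claw":0.1}]' 15
```

```text
validation failed for argument at $[0]...
```

```bash
python3 -m pendant '[{"claw":0.4,"dx":0,"dy":0,"dz":0,"twist":0},{"claw":0.4,"dx":0,"dy":0,"dz":0,"twist":0},{"claw":0.1,"dx":0,"dy":0,"dz":0,"twist":0},{"claw":0.1,"dx":0,"dy":0,"dz":0,"twist":0},{"claw":0.1,"dx":0,"dy":0,"dz":0,"twist":0},{"claw":0.1,"dx":0,"dy":0,"dz":0,"twist":0}]' 15
```

```text
clock: 5.05
tool_pos: [0.4876, 0.2696, 0.034]
eef_rot: [0.924, 0.383, 0.0, -0.0]
contact_force: [0.4, -0.6, -0.1]
opening: 0.478
finger_force: 0.0
```

```bash
python3 -m pendant '[{"claw":0.1,"dx":0,"dy":0,"dz":0,"twist":0},{"claw":0.1,"dx":0,"dy":0,"dz":0,"twist":0},{"claw":0.1,"dx":0,"dy":0,"dz":0,"twist":0},{"claw":0.1,"dx":0,"dy":0,"dz":0,"twist":0},{"claw":0.1,"dx":0,"dy":0,"dz":0,"twist":0}]' 15
```

```text
clock: 5.55
tool_pos: [0.4874, 0.27, 0.0338]
eef_rot: [0.924, 0.383, 0.0, -0.0]
contact_force: [-0.3, 1.5, 2.3]
opening: 0.273
finger_force: 14.4
```

```bash
python3 -m pendant '[{"claw":0.1,"dx":0,"dy":0,"dz":10,"twist":0},{"claw":0.1,"dx":0,"dy":0,"dz":40,"twist":0},{"claw":0.1,"dx":0,"dy":0,"dz":80,"twist":0},{"claw":0.1,"dx":0,"dy":0,"dz":120,"twist":0},{"claw":0.1,"dx":0,"dy":0,"dz":150,"twist":0},{"claw":0.1,"dx":-50,"dy":20,"dz":160,"twist":0},{"claw":0.1,"dx":-50,"dy":20,"dz":160,"twist":0}]' 25
python3 - <<'E'
from h import *
p,d=snap("side")
s=r.get_state();t=s["tool_pos"];print(t,s["opening"],s["contact_force"])
u,v=proj("side",t)[0].astype(int)
cv2.imwrite('pics/lift.png',cv2.resize(p[v-30:v+50,u-40:u+40],(480,480),interpolation=2))
E
```

```text
clock: 6.25
tool_pos: [0.4329, 0.2921, 0.1958]
eef_rot: [0.923, 0.386, -0.0, -0.001]
contact_force: [0.4, 0.9, -1.9]
opening: 0.268
finger_force: 24.1
[0.43411608 0.29122078 0.19511755] 0.26615359488115237 [-0.15883083  1.02027619 -2.36531663]
```

View pics/lift.png

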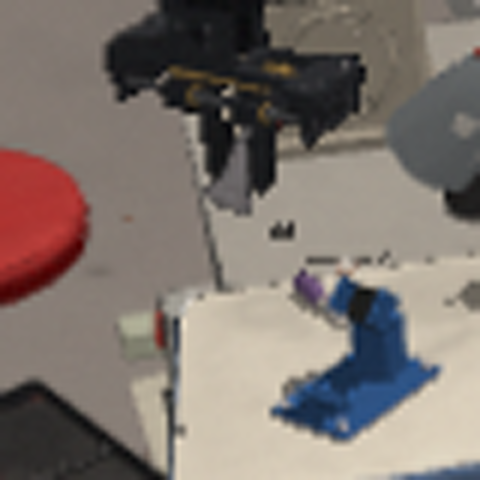

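```bash
python3 -m pendant '[{"claw":0.1,"dx":-55,"dy":-200,"dz":0,"twist":0},{"claw":0.1,"dx":-55,"dy":-200,"dz":0,"twist":0},{"claw":0.1,"dx":-55,"dy":-200,"dz":0,"twist":0},{"claw":0.1,"dx":-55,"dy":-200,"dz":0,"twist":0},{"claw":0.1,"dx":-55,"dy":-360,"dz":0,"twist":-0.3},{"claw":0.1,"dx":-55,"dy":-360,"dz":0,"twist":-0.3},{"claw":0.1,"dx":-55,"dy":-360,"dz":0,"twist":-0.3},{"claw":0.1,"dx":-55,"dy":-360,"dz":0,"twist":-0.3}]'; python3 -m pendant '[{"claw":0.1,"dx":10,"dy":-250,"dz":0,"twist":-0.45},{"claw":0.1,"dx":10,"dy":-250,"dz":0,"twist":-0.45},{"claw":0.1,"dx":10,"dy":-250,"dz":0,"twist":-0.45},{"claw":0.1,"dx":10,"dy":-250,"dz":0,"twist":-0.45},{"claw":0.1,"dx":10,"dy":-250,"dz":0,"twist":-0.45},{"claw":0.1,"dx":100,"dy":-370,"dz":-50,"twist":-0.45},{"claw":0.1,"dx":100,"dy":-370,"dz":-50,"twist":-0.45},{"claw":0.1,"dx":100,"dy":-370,"dz":-50,"twist":-0.45}]'
```

```text
clock: 7.1
tool_pos: [0.3814, -0.0766, 0.1937]
eef_rot: [0.972, 0.236, -0.001, 0.001]
contact_force: [1.1, 0.9, -2.0]
opening: 0.265
finger_force: 24.1
clock: 7.9
tool_pos: [0.4774, -0.4369, 0.1455]
eef_rot: [1.0, 0.017, -0.001, 0.0]
contact_force: [1.3, 0.4, -0.7]
opening: 0.262
finger_force: 24.1
```

```bash
python3 -m pendant '[{"claw":0.1,"dx":30,"dy":-32,"dz":-50,"twist":0},{"claw":0.1,"dx":30,"dy":-32,"dz":-100,"twist":0},{"claw":0.1,"dx":30,"dy":-32,"dz":-112,"twist":0},{"claw":0.1,"dx":30,"dy":-32,"dz":-112,"twist":0}]'
python3 - <<'E'
from h import *
p,d=snap("side")
s=r.get_state();t=np.array(s["tool_pos"]);print(t,s["opening"],s["contact_force"])
u,v=proj("side",t)[0].astype(int)
g=proj("side",t+[0,0,.019])[0];print(g-[u-50,v-50])
cv2.imwrite('pics/low.png',cv2.resize(p[v-50:v+30,u-50:u+50],(700,560),interpolation=2))
E
```

```text
clock: 8.3
tool_pos: [0.504, -0.4646, 0.029]
eef_rot: [1.0, 0.018, -0.004, -0.003]
contact_force: [-1.1, 0.9, -1.5]
opening: 0.265
finger_force: 24.1
[ 0.50565537 -0.46569458  0.0320043 ] 0.2643283950556128 [ 0.13818177 -0.61711933 -0.44064744]
[50.81968585 46.2093937 ]
```

View pics/low.png

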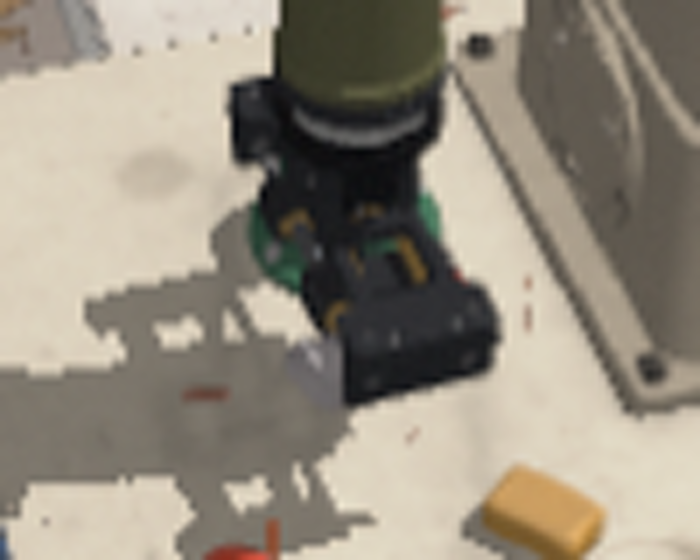

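```bash
python3 -m pendant '[{"claw":0.1,"dx":6,"dy":-4,"dz":-4,"twist":0},{"claw":0.1,"dx":6,"dy":-4,"dz":-7,"twist":0},{"claw":0.1,"dx":6,"dy":-4,"dz":-7,"twist":0}]'; python3 -m pendant '[{"claw":0.1,"dx":0,"dy":0,"dz":-2,"twist":0},{"claw":0.1,"dx":0,"dy":0,"dz":-2,"twist":0}]';  python3 -m pendant '[{"claw":0.1,"dx":0,"dy":0,"dz":-2,"twist":0},{"claw":0.1,"dx":0,"dy":0,"dz":-2,"twist":0}]'
```

```text
clock: 8.65
tool_pos: [0.5146, -0.4707, 0.0287]
eef_rot: [1.0, 0.018, 0.001, 0.001]
contact_force: [-0.3, -0.2, -1.2]
opening: 0.267
finger_force: 24.1
clock: 8.85
tool_pos: [0.5138, -0.4701, 0.0258]
eef_rot: [1.0, 0.018, 0.0, 0.0]
contact_force: [0.8, 0.2, -2.2]
opening: 0.265
finger_force: 24.1
clock: 9.05
tool_pos: [0.5137, -0.4699, 0.0232]
eef_rot: [1.0, 0.018, -0.0, -0.0]
contact_force: [0.1, 0.3, -2.4]
opening: 0.267
finger_force: 24.1
```

```bash
python3 -m pendant '[{"claw":0.1,"dx":0,"dy":0,"dz":-2,"twist":0},{"claw":0.1,"dx":0,"dy":0,"dz":-2,"twist":0}]';  python3 -m pendant '[{"claw":0.1,"dx":0,"dy":0,"dz":-1,"twist":0},{"claw":0.1,"dx":0,"dy":0,"dz":-1,"twist":0}]'
```

```text
clock: 9.25
tool_pos: [0.5141, -0.4702, 0.0215]
eef_rot: [1.0, 0.018, 0.0, 0.0]
contact_force: [-0.5, -0.3, 0.1]
opening: 0.265
finger_force: 24.1
clock: 9.45
tool_pos: [0.5144, -0.4702, 0.021]
eef_rot: [1.0, 0.018, 0.0, 0.0]
contact_force: [0.6, 0.7, 3.9]
opening: 0.272
finger_force: 24.1
```

```bash
python3 -m pendant '[{"claw":0.1,"dx":0,"dy":0,"dz":0,"twist":0},{"claw":0.1,"dx":-2,"dy":0,"dz":0.4,"twist":0},{"claw":0.1,"dx":-4,"dy":0,"dz":0.8,"twist":0},{"claw":0.1,"dx":-6,"dy":0,"dz":1.2,"twist":0},{"claw":0.1,"dx":-8,"dy":0,"dz":1.5,"twist":0},{"claw":0.1,"dx":-8,"dy":0,"dz":1.5,"twist":0}]' 8
python3 - <<'E'
from h import *
p,d=snap("side")
s=r.get_state();t=np.array(s["tool_pos"]);print(t,s["opening"],s["contact_force"],s["moment"])
u,v=proj("side",t)[0].astype(int)
cv2.imwrite('pics/arc1.png',cv2.resize(p[v-50:v+30,u-50:u+50],(700,560),interpolation=2))
E
```

```text
clock: 10.05
tool_pos: [0.5045, -0.4698, 0.0214]
eef_rot: [1.0, 0.018, -0.001, -0.001]
contact_force: [0.7, 0.2, -0.9]
opening: 0.271
finger_force: 8.0
[ 0.50472371 -0.46979897  0.02139072] 0.2660962502380176 [-0.57627326  0.35155255 -0.24494961] [0.06441734 0.05422127 0.04163808]
```

View pics/arc1.png

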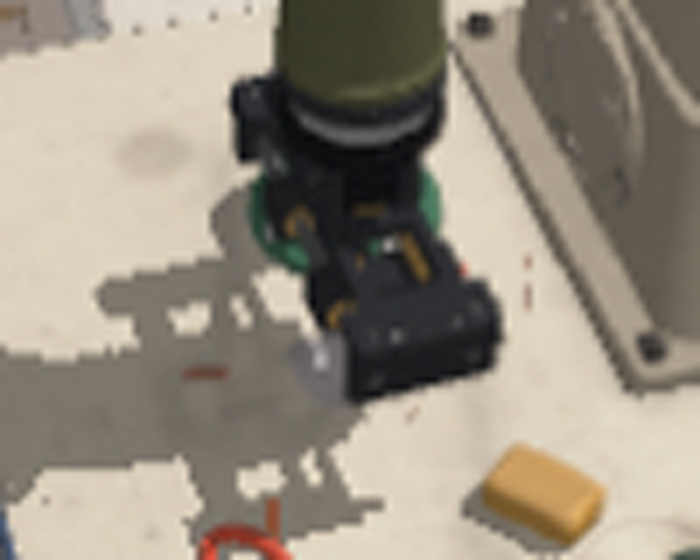

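```bash
python3 -m pendant '[{"claw":0.1,"dx":0,"dy":0,"dz":-1,"twist":0},{"claw":0.1,"dx":-3,"dy":0,"dz":-0.8,"twist":0},{"claw":0.1,"dx":-6,"dy":0,"dz":-0.6,"twist":0},{"claw":0.1,"dx":-9,"dy":0,"dz":-0.6,"twist":0},{"claw":0.1,"dx":-9,"dy":0,"dz":-0.6,"twist":0}]' 6
python3 - <<'E'
from h import *
p,d=snap("side")
s=r.get_state();t=np.array(s["tool_pos"]);print(t,s["opening"],s["contact_force"],s["moment"])
u,v=proj("side",t)[0].astype(int)
cv2.imwrite('pics/arc2.png',cv2.resize(p[v-50:v+30,u-50:u+50],(700,560),interpolation=2))
E
```

```text
clock: 10.6
tool_pos: [0.4958, -0.4703, 0.0211]
eef_rot: [1.0, 0.018, -0.001, -0.0]
contact_force: [-0.3, -0.8, -0.9]
opening: 0.272
finger_force: 6.0
[ 0.49597255 -0.47026489  0.02113928] 0.27006252697721067 [-0.31491621 -0.23707178 -0.39293456] [0.0558902  0.13192483 0.01437026]
```

View pics/arc2.png

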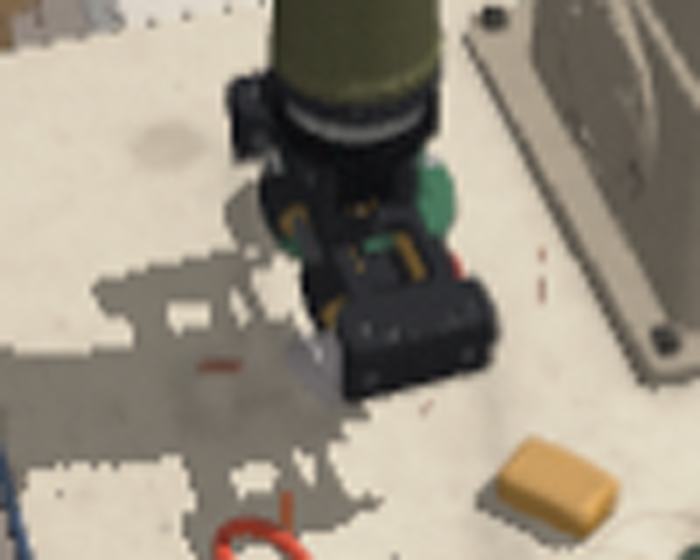

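```bash
python3 -m pendant '[{"claw":0.1,"dx":0,"dy":0,"dz":0,"twist":0},{"claw":0.1,"dx":-10,"dy":0,"dz":8,"twist":0},{"claw":0.1,"dx":-35,"dy":3,"dz":8,"twist":0},{"claw":0.1,"dx":-35,"dy":3,"dz":2,"twist":0},{"claw":0.1,"dx":-35,"dy":3,"dz":0,"twist":0}]' 15
python3 -m pendant '[{"claw":0.1,"dx":0,"dy":0,"dz":0,"twist":0},{"claw":0.1,"dx":0,"dy":0,"dz":-2,"twist":0},{"claw":0.1,"dx":1,"dy":0,"dz":-4,"twist":0},{"claw":0.1,"dx":2,"dy":0,"dz":-6,"twist":0},{"claw":0.1,"dx":3,"dy":0,"dz":-8,"twist":0},{"claw":0.1,"dx":4,"dy":0,"dz":-10,"twist":0},{"claw":0.1,"dx":4,"dy":0,"dz":-10,"twist":0}]' 5
python3 -m pendant '[{"claw":0.1,"dx":1,"dy":0,"dz":-2,"twist":0},{"claw":0.1,"dx":2,"dy":0,"dz":-4,"twist":0},{"claw":0.1,"dx":2,"dy":0,"dz":-6,"twist":0},{"claw":0.1,"dx":2,"dy":0,"dz":-6,"twist":0}]' 4
python3 - <<'E'
from h import *
ims=[]
s=r.get_state();t=np.array(s["tool_pos"]);print(t,s["opening"],s["contact_force"],s["moment"])
for c in("side","top"):
    p,d=snap(c)
    u,v=proj(c,t)[0].astype(int)
    ims.append(cv2.resize(p[v-40:v+30,u-35:u+35],(400,400),interpolation=2))
cv2.imwrite('pics/lay.png',np.hstack(ims))
E
```

```text
clock: 11.15
tool_pos: [0.4606, -0.4673, 0.0212]
eef_rot: [1.0, 0.017, -0.001, -0.0]
contact_force: [-0.6, 0.1, 0.2]
opening: 0.268
finger_force: 15.0
clock: 11.85
tool_pos: [0.4703, -0.4672, 0.0127]
eef_rot: [1.0, 0.019, 0.003, 0.001]
contact_force: [4.3, 1.3, 4.9]
opening: 0.267
finger_force: 5.0
clock: 12.25
tool_pos: [0.4667, -0.4668, 0.0044]
eef_rot: [1.0, 0.018, -0.001, -0.0]
contact_force: [1.3, 0.6, -0.5]
opening: 0.272
finger_force: 4.0
[ 0.46668781 -0.46684234  0.0044076 ] 0.27245551955714836 [ 1.34292537  0.63080956 -0.48216396] [ 0.06195997 -0.13029297 -0.01876809]
```

View pics/lay.png

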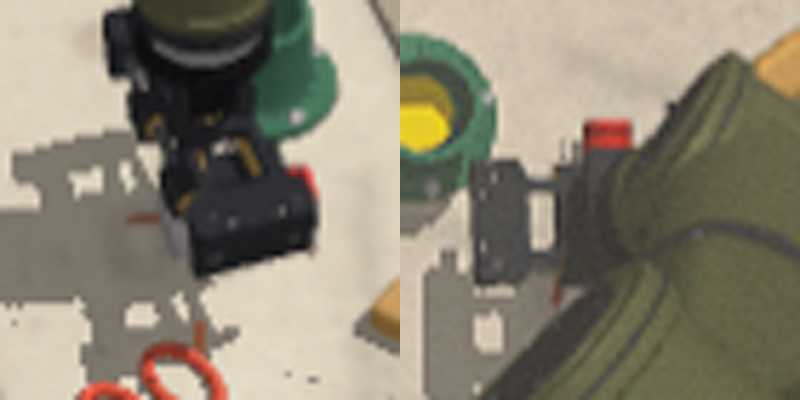

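```bash
python3 -m pendant '[{"claw":0.35,"dx":0,"dy":0,"dz":0,"twist":0},{"claw":0.55,"dx":0,"dy":0,"dz":0,"twist":0},{"claw":0.6,"dx":0,"dy":0,"dz":0,"twist":0},{"claw":0.6,"dx":0,"dy":0,"dz":0,"twist":0},{"claw":0.6,"dx":0,"dy":0,"dz":0,"twist":0}]' 4
cat >> h.py <<'E'
def reds(z=None):
    for c in("top","side"):
        p,d=snap(c);C=cloud(c,d);hsv=cv2.cvtColor(p,cv2.COLOR_BGR2HSV).astype(int)
        m=(d>0)&((hsv[...,0]<6)|(hsv[...,0]>172))&(hsv[...,1]>150)&(abs(C[...,0]-.5)<.12)&(abs(C[...,1]+.45)<.11)&(C[...,2]>.006)
        n,lab,st,_=cv2.connectedComponentsWithStats(m.astype(np.uint8))
        if n>1:
            k=1+st[1:,4].argmax();Q=C[lab==k];print(c,len(Q),"med",np.median(Q,0),"min",Q.min(0),"max",Q.max(0))
E
python3 - <<'E'
from h import *
np.set_printoptions(precision=4,suppress=True)
print(r.get_state()["tool_pos"]);reds()
E
```

```text
clock: 12.85
tool_pos: [0.4678, -0.4672, 0.0053]
eef_rot: [1.0, 0.018, -0.0, 0.0]
contact_force: [0.3, 0.1, -0.2]
opening: 0.601
finger_force: 0.0
[ 0.4678 -0.4672  0.0053]
top 36 med [ 0.5212 -0.4622  0.0257] min [ 0.5142 -0.4756  0.0157] max [ 0.5285 -0.4518  0.0369]
side 20 med [ 0.4215 -0.5509  0.0087] min [ 0.4054 -0.5582  0.006 ] max [ 0.4342 -0.5423  0.0135]
```

```bash
python3 -m pendant '[{"claw":0.6,"dx":43,"dy":3,"dz":-1,"twist":0},{"claw":0.6,"dx":43,"dy":3,"dz":-2,"twist":0},{"claw":0.1,"dx":43,"dy":3,"dz":-2,"twist":0},{"claw":0.1,"dx":43,"dy":3,"dz":-2,"twist":0},{"claw":0.1,"dx":43,"dy":3,"dz":-2,"twist":0},{"claw":0.1,"dx":43,"dy":3,"dz":-2,"twist":0},{"claw":0.1,"dx":43,"dy":3,"dz":-2,"twist":0},{"claw":0.1,"dx":43,"dy":3,"dz":-2,"twist":0}]' 5
```

```text
clock: 13.75
tool_pos: [0.5101, -0.4645, 0.0033]
eef_rot: [1.0, 0.018, -0.0, 0.0]
contact_force: [-0.7, -0.3, -0.6]
opening: 0.314
finger_force: 5.0
```

```bash
python3 -m pendant '[{"claw":0.1,"dx":-2,"dy":0,"dz":12,"twist":0},{"claw":0.1,"dx":-8,"dy":0,"dz":24,"twist":0},{"claw":0.1,"dx":-15,"dy":0,"dz":33,"twist":0},{"claw":0.1,"dx":-21,"dy":0,"dz":40,"twist":0},{"claw":0.1,"dx":-32,"dy":0,"dz":48,"twist":0},{"claw":0.1,"dx":-43,"dy":0,"dz":55,"twist":0},{"claw":0.1,"dx":-56,"dy":0,"dz":60,"twist":0},{"claw":0.1,"dx":-56,"dy":0,"dz":60,"twist":0}]' 5
python3 - <<'E'
from h import *
np.set_printoptions(precision=4,suppress=True)
s=r.get_state();t=np.array(s["tool_pos"]);print(t,s["contact_force"],s["opening"])
p,d=snap("side");C=cloud("side",d)
hsv=cv2.cvtColor(p,cv2.COLOR_BGR2HSV).astype(int)
# low grey things under the gripper: per-height x extents
for z in np.arange(.005,.1,.01):
    m=(d>0)&(abs(C[...,2]-z)<.005)&(abs(C[...,0]-t[0])<.1)&(abs(C[...,1]-t[1])<.035)
    if z<.01: m&=hsv[...,1]<25
    if m.any(): print("z%.3f n%d x %.3f..%.3f y %.3f..%.3f"%(z,m.sum(),C[m][:,0].min(),C[m][:,0].max(),C[m][:,1].min(),C[m][:,1].max()),"V",np.median(hsv[m],0))
reds()
E
```

```text
clock: 14.55
tool_pos: [0.4516, -0.4652, 0.0639]
eef_rot: [1.0, 0.017, -0.001, 0.0]
contact_force: [-0.2, 0.1, -2.4]
opening: 0.31
finger_force: 5.0
[ 0.4516 -0.4652  0.0639] [-0.2487  0.0542 -2.4156] 0.31049662267704026
z0.005 n6 x 0.425..0.454 y -0.483..-0.457 V [ 11.5  21.5 116. ]
z0.015 n36 x 0.423..0.461 y -0.486..-0.446 V [ 15.   12.  139.5]
z0.025 n35 x 0.425..0.457 y -0.485..-0.455 V [173.  10. 115.]
z0.035 n17 x 0.433..0.455 y -0.479..-0.464 V [168.  10. 109.]
z0.045 n14 x 0.436..0.456 y -0.482..-0.465 V [160.    9.5  95. ]
z0.055 n2 x 0.438..0.439 y -0.463..-0.462 V [ 15.5  28.  142. ]
side 19 med [ 0.4155 -0.551   0.0096] min [ 0.4052 -0.5588  0.0061] max [ 0.4347 -0.5427  0.0121]
```

```bash
python3 -m pendant '[{"claw":0.1,"dx":0,"dy":0,"dz":8,"twist":0},{"claw":0.1,"dx":18,"dy":-3,"dz":8,"twist":0},{"claw":0.1,"dx":33,"dy":-4,"dz":8,"twist":0},{"claw":0.1,"dx":33,"dy":-4,"dz":8,"twist":0},{"claw":0.1,"dx":33,"dy":-4,"dz":2,"twist":0},{"claw":0.1,"dx":33,"dy":-4,"dz":1,"twist":0},{"claw":0.1,"dx":33,"dy":-4,"dz":0,"twist":0},{"claw":0.1,"dx":33,"dy":-4,"dz":0,"twist":0}]' 5; python3 -m pendant '[{"claw":0.1,"dx":0,"dy":0,"dz":-1,"twist":0},{"claw":0.1,"dx":0,"dy":0,"dz":-1,"twist":0}]';  python3 -m pendant '[{"claw":0.1,"dx":0,"dy":0,"dz":-1,"twist":0},{"claw":0.1,"dx":0,"dy":0,"dz":-1,"twist":0}]'
```

```text
clock: 15.5
tool_pos: [0.487, -0.4682, 0.063]
eef_rot: [1.0, 0.018, -0.001, -0.0]
contact_force: [0.3, -0.1, -1.2]
opening: 0.32
finger_force: 5.0
clock: 15.7
tool_pos: [0.4877, -0.4681, 0.0623]
eef_rot: [1.0, 0.018, -0.0, -0.0]
contact_force: [0.6, -0.3, -1.7]
opening: 0.317
finger_force: 5.0
clock: 15.9
tool_pos: [0.4878, -0.4681, 0.0612]
eef_rot: [1.0, 0.018, -0.0, -0.0]
contact_force: [-0.2, 0.4, -1.2]
opening: 0.313
finger_force: 5.0
```

```bash
python3 -m pendant '[{"claw":0.1,"dx":-1,"dy":0,"dz":-1,"twist":0},{"claw":0.1,"dx":-2,"dy":0,"dz":-2,"twist":0},{"claw":0.1,"dx":-2,"dy":0,"dz":-2,"twist":0}]';  python3 -m pendant '[{"claw":0.1,"dx":-1,"dy":0,"dz":-1,"twist":0},{"claw":0.1,"dx":-2,"dy":0,"dz":-2,"twist":0},{"claw":0.1,"dx":-2,"dy":0,"dz":-2,"twist":0}]'
cat >> h.py <<'E'
def tool(t,zs=np.arange(.005,.1,.01)):
    for c in("side","top"):
        p,d=snap(c);C=cloud(c,d);hsv=cv2.cvtColor(p,cv2.COLOR_BGR2HSV).astype(int)
        for z in zs:
            m=(d>0)&(abs(C[...,2]-z)<.005)&(abs(C[...,0]-t[0])<.08)&(abs(C[...,1]-t[1])<.03)
            if z<.01: m&=hsv[...,1]<25
            if m.sum()>2: print(c,"z%.3f n%d x %.3f..%.3f y %.3f..%.3f"%(z,m.sum(),C[m][:,0].min(),C[m][:,0].max(),C[m][:,1].min(),C[m][:,1].max()),"HSV",np.median(hsv[m],0))
E
python3 - <<'E'
from h import *
s=r.get_state();tool(s["tool_pos"])
E
```

```text
clock: 16.2
tool_pos: [0.486, -0.4687, 0.0602]
eef_rot: [1.0, 0.018, 0.0, 0.001]
contact_force: [-1.5, 0.0, 5.0]
opening: 0.317
finger_force: 5.0
clock: 16.5
tool_pos: [0.4838, -0.469, 0.0584]
eef_rot: [1.0, 0.018, 0.0, 0.001]
contact_force: [-0.6, -0.4, 5.9]
opening: 0.314
finger_force: 5.0
side z0.005 n21 x 0.464..0.498 y -0.488..-0.467 HSV [ 10.  12. 118.]
side z0.015 n41 x 0.463..0.500 y -0.488..-0.456 HSV [168.  11. 139.]
side z0.025 n16 x 0.466..0.493 y -0.483..-0.471 HSV [ 87.5  10.  112.5]
side z0.035 n15 x 0.472..0.493 y -0.483..-0.469 HSV [160.  10.  99.]
side z0.045 n4 x 0.473..0.488 y -0.482..-0.471 HSV [82.5  7.  76. ]
side z0.055 n3 x 0.474..0.474 y -0.472..-0.458 HSV [15. 21. 96.]
```

```bash
python3 -m pendant '[{"claw":0.4,"dx":0,"dy":0,"dz":0,"twist":0},{"claw":0.5,"dx":0,"dy":0,"dz":0,"twist":0},{"claw":0.7,"dx":0,"dy":0,"dz":0,"twist":0},{"claw":0.7,"dx":0,"dy":0,"dz":0,"twist":0},{"claw":0.7,"dx":0,"dy":0,"dz":30,"twist":0},{"claw":0.7,"dx":0,"dy":0,"dz":70,"twist":0},{"claw":0.7,"dx":-40,"dy":0,"dz":100,"twist":0},{"claw":0.7,"dx":-80,"dy":0,"dz":100,"twist":0}]' 
python3 - <<'E'
from h import *
np.set_printoptions(precision=4,suppress=True)
tool([.482,-.469])
reds()
E
```

```text
clock: 17.4
tool_pos: [0.4065, -0.4699, 0.1615]
eef_rot: [1.0, 0.019, 0.004, 0.003]
contact_force: [-0.9, -0.4, -0.2]
opening: 0.702
finger_force: 0.0
side z0.005 n21 x 0.463..0.497 y -0.488..-0.462 HSV [ 10.  12. 134.]
side z0.015 n41 x 0.463..0.499 y -0.489..-0.452 HSV [ 18.  11. 142.]
side z0.025 n17 x 0.469..0.488 y -0.483..-0.467 HSV [170.  10. 112.]
side z0.035 n14 x 0.469..0.489 y -0.482..-0.470 HSV [173.   10.  109.5]
side z0.045 n13 x 0.469..0.489 y -0.482..-0.471 HSV [  0.  10. 107.]
side z0.055 n17 x 0.470..0.489 y -0.482..-0.469 HSV [  0.  10. 107.]
side z0.065 n12 x 0.467..0.492 y -0.485..-0.470 HSV [  3.5 103.  107. ]
side z0.075 n18 x 0.467..0.492 y -0.488..-0.473 HSV [  1. 199. 120.]
side z0.085 n46 x 0.466..0.494 y -0.486..-0.457 HSV [  1. 194. 157.]
side z0.095 n15 x 0.472..0.492 y -0.481..-0.462 HSV [  1. 187. 199.]
top z0.005 n21 x 0.463..0.497 y -0.481..-0.451 HSV [ 10.  15. 128.]
top z0.015 n24 x 0.460..0.553 y -0.477..-0.450 HSV [ 11.   18.  110.5]
top z0.025 n5 x 0.468..0.481 y -0.461..-0.455 HSV [ 11.  21. 100.]
top z0.035 n4 x 0.467..0.477 y -0.465..-0.456 HSV [11.  18.  99.5]
top z0.045 n4 x 0.473..0.483 y -0.458..-0.456 HSV [ 5.5 18.5 98. ]
top z0.055 n3 x 0.466..0.485 y -0.465..-0.457 HSV [  6.  38. 101.]
top z0.065 n5 x 0.465..0.481 y -0.464..-0.455 HSV [ 8. 69. 94.]
top z0.075 n4 x 0.467..0.487 y -0.460..-0.453 HSV [ 4.  98.  96.5]
top z0.085 n46 x 0.463..0.489 y -0.480..-0.454 HSV [  2.  143.  197.5]
top z0.095 n19 x 0.469..0.488 y -0.479..-0.456 HSV [  2. 165. 203.]
top 32 med [ 0.4778 -0.4644  0.0896] min [ 0.4665 -0.4806  0.0829] max [ 0.4884 -0.456   0.1009]
side 70 med [ 0.4787 -0.4786  0.086 ] min [ 0.4672 -0.4877  0.0115] max [ 0.5074 -0.3791  0.0932]
```

```bash
python3 - <<'E'
from h import *
from scipy.optimize import least_squares
np.set_printoptions(precision=4,suppress=True)
for c in("top","side"):
    p,d=snap(c);C=cloud(c,d);hsv=cv2.cvtColor(p,cv2.COLOR_BGR2HSV).astype(int)
    near=(d>0)&(np.hypot(C[...,0]-.53,C[...,1]+.355)<.06)
    g=near&(hsv[...,0]>55)&(hsv[...,0]<95)&(hsv[...,1]>60)
    y=near&(hsv[...,0]>18)&(hsv[...,0]<38)&(hsv[...,1]>120)&(C[...,2]<.045)
    rim=near&(abs(C[...,2]-.066)<.005)
    Q=C[rim][:,:2];print(c,"green",g.sum(),"rim",len(Q),"cap",y.sum(),C[y].mean(0) if y.any() else "",C[y].min(0) if y.any() else"",C[y].max(0) if y.any() else"")
    # mean-radius ring fit
    f=least_squares(lambda a:np.hypot(Q[:,0]-a[0],Q[:,1]-a[1])-.0295,[.53,-.355],loss="soft_l1",f_scale=.003);print(" rim fit",f.x,np.abs(f.fun).mean(),Q.min(0),Q.max(0))
    fl=g&(abs(C[...,2]-.012)<.004);Q=C[fl][:,:2];print(" flange",len(Q),Q.min(0),Q.max(0))
    for n in("cap_top","spindle_housing","tool_knob"):
        for k in nets.place_of(c,n)[:1]:
            u,v=k["position"][0]*560,k["position"][1]*420
            print("  net",n,round(k["confidence"],2),at_z(c,u,v,{"cap_top":.028,"spindle_housing":0,"tool_knob":.076}[n]))
E
```

```text
top green 211 rim 108 cap 124 [ 0.5299 -0.3539  0.0263] [ 0.5077 -0.3726  0.0077] [ 0.5506 -0.335   0.0352]
 rim fit [ 0.5288 -0.3528] 0.0019097589023386755 [ 0.4977 -0.3853] [ 0.5596 -0.3204]
 flange 78 [ 0.498  -0.4012] [ 0.5765 -0.3078]
  net cap_top 0.47 [ 0.5243 -0.352   0.028 ]
  net spindle_housing 0.94 [ 0.5285 -0.3489  0.    ]
  net tool_knob 0.74 [ 0.5138 -0.3378  0.076 ]
side green 470 rim 94 cap 6 [ 0.5348 -0.3383  0.0292] [ 0.5292 -0.3471  0.0256] [ 0.5422 -0.3317  0.0337]
 rim fit [ 0.532  -0.3585] 0.002183044202305222 [ 0.5001 -0.3915] [ 0.5627 -0.3236]
 flange 97 [ 0.483  -0.4083] [ 0.5796 -0.3231]
  net spindle_housing 0.63 [ 0.54   -0.3378  0.    ]
  net tool_knob 0.63 [ 0.4708 -0.4624  0.076 ]
```

```bash
python3 -m pendant '[{"claw":0.7,"dx":38,"dy":0,"dz":0,"twist":0},{"claw":0.7,"dx":75,"dy":0,"dz":0,"twist":0},{"claw":0.7,"dx":75,"dy":0,"dz":-40,"twist":0},{"claw":0.7,"dx":75,"dy":0,"dz":-75,"twist":0},{"claw":0.7,"dx":75,"dy":0,"dz":-98,"twist":0},{"claw":0.7,"dx":75,"dy":0,"dz":-100,"twist":0},{"claw":0.7,"dx":75,"dy":0,"dz":-100,"twist":0}]'
```

```text
clock: 18.7
tool_pos: [0.479, -0.468, 0.0572]
eef_rot: [1.0, 0.018, -0.0, -0.0]
contact_force: [0.3, 0.0, 1.1]
opening: 0.704
finger_force: 0.0
```

```bash
python3 -m pendant '[{"claw":0.2,"dx":0,"dy":0,"dz":0,"twist":0},{"claw":0.2,"dx":0,"dy":0,"dz":0,"twist":0},{"claw":0.2,"dx":0,"dy":0,"dz":0,"twist":0},{"claw":0.2,"dx":0,"dy":0,"dz":0,"twist":0},{"claw":0.2,"dx":0,"dy":0,"dz":0,"twist":0},{"claw":0.2,"dx":0,"dy":0,"dz":0,"twist":0},{"claw":0.2,"dx":0,"dy":0,"dz":0,"twist":0}]' 10
```

```text
clock: 19.4
tool_pos: [0.4791, -0.4685, 0.0578]
eef_rot: [1.0, 0.018, 0.0, 0.0]
contact_force: [-0.9, 0.1, 3.1]
opening: 0.309
finger_force: 10.0
```

```bash
python3 -m pendant '[{"claw":0.2,"dx":0,"dy":0,"dz":0,"twist":0},{"claw":0.2,"dx":0,"dy":0,"dz":20,"twist":0},{"claw":0.2,"dx":0,"dy":0,"dz":60,"twist":0},{"claw":0.2,"dx":0,"dy":0,"dz":85,"twist":0},{"claw":0.2,"dx":26,"dy":57,"dz":85,"twist":0},{"claw":0.2,"dx":52,"dy":113,"dz":85,"twist":0},{"claw":0.2,"dx":52,"dy":113,"dz":85,"twist":0},{"claw":0.2,"dx":52,"dy":113,"dz":85,"twist":0}]' 45
python3 - <<'E'
from h import *
s=r.get_state();print(s["tool_pos"],s["contact_force"]);tool(s["tool_pos"],np.arange(.045,.15,.01))
E
```

```text
clock: 20.2
tool_pos: [0.5339, -0.348, 0.1416]
eef_rot: [1.0, 0.022, 0.0, -0.003]
contact_force: [0.6, -0.2, -1.8]
opening: 0.299
finger_force: 45.0
[ 0.53387592 -0.34804659  0.14164313] [ 0.58288593 -0.20325004 -1.80500916]
side z0.045 n35 x 0.499..0.562 y -0.377..-0.325 HSV [ 73. 100.  65.]
side z0.055 n36 x 0.499..0.561 y -0.378..-0.328 HSV [73. 97. 64.]
side z0.065 n49 x 0.500..0.563 y -0.378..-0.327 HSV [73. 97. 83.]
side z0.085 n17 x 0.517..0.551 y -0.368..-0.351 HSV [53. 11. 98.]
side z0.095 n38 x 0.517..0.553 y -0.371..-0.337 HSV [170.  11. 140.]
side z0.105 n15 x 0.524..0.544 y -0.366..-0.350 HSV [170.  11. 122.]
side z0.115 n14 x 0.523..0.543 y -0.363..-0.350 HSV [ 12.5  10.  113. ]
side z0.125 n16 x 0.523..0.545 y -0.363..-0.352 HSV [ 13.5  11.5 115.5]
side z0.135 n7 x 0.524..0.535 y -0.364..-0.348 HSV [ 12.  14. 110.]
side z0.145 n8 x 0.523..0.535 y -0.374..-0.326 HSV [150.  24.  67.]
top z0.045 n7 x 0.503..0.548 y -0.336..-0.323 HSV [51. 38. 75.]
top z0.055 n5 x 0.506..0.518 y -0.333..-0.323 HSV [52. 38. 72.]
top z0.065 n14 x 0.501..0.543 y -0.341..-0.321 HSV [63.5 48.  82.5]
```

```bash
python3 -m pendant '[{"claw":0.2,"dx":0,"dy":-2,"dz":-5,"twist":0},{"claw":0.2,"dx":0,"dy":-2,"dz":-8,"twist":0},{"claw":0.2,"dx":0,"dy":-2,"dz":-8,"twist":0}]'
python3 - <<'E'
from h import *
s=r.get_state();print(s["tool_pos"],s["contact_force"]);tool(s["tool_pos"],[.065,.075,.085])
E
```

```text
clock: 20.6
tool_pos: [0.5295, -0.3584, 0.1333]
eef_rot: [1.0, 0.017, -0.001, -0.0]
contact_force: [-0.6, 0.6, -1.4]
opening: 0.305
finger_force: 45.0
[ 0.52946829 -0.35837865  0.13330141] [-0.59053829  0.56411191 -1.4364147 ]
side z0.065 n72 x 0.500..0.564 y -0.388..-0.330 HSV [73. 98. 93.]
side z0.075 n12 x 0.512..0.555 y -0.380..-0.341 HSV [64.  12.  98.5]
side z0.085 n41 x 0.512..0.549 y -0.381..-0.348 HSV [170.  10. 128.]
top z0.065 n14 x 0.498..0.553 y -0.343..-0.330 HSV [ 67.5  62.  104. ]
```

```bash
python3 -m pendant '[{"claw":0.2,"dx":1,"dy":3,"dz":0,"twist":0},{"claw":0.2,"dx":1,"dy":3,"dz":-6,"twist":0},{"claw":0.2,"dx":1,"dy":3,"dz":-12,"twist":0},{"claw":0.2,"dx":1,"dy":3,"dz":-18,"twist":0},{"claw":0.2,"dx":1,"dy":3,"dz":-18,"twist":0}]'
```

```text
clock: 21.2
tool_pos: [0.5311, -0.3536, 0.115]
eef_rot: [1.0, 0.018, -0.001, -0.001]
contact_force: [-0.9, 0.5, -1.3]
opening: 0.303
finger_force: 45.0
```

Foot is 8 mm inside the collar with no contact; continue down.

```bash
python3 -m pendant '[{"claw":0.2,"dx":0,"dy":0,"dz":-8,"twist":0},{"claw":0.2,"dx":0,"dy":0,"dz":-16,"twist":0},{"claw":0.2,"dx":0,"dy":0,"dz":-24,"twist":0},{"claw":0.2,"dx":0,"dy":0,"dz":-26,"twist":0},{"claw":0.2,"dx":0,"dy":0,"dz":-26,"twist":0}]'; python3 -m pendant '[{"claw":0.2,"dx":0,"dy":0,"dz":-2,"twist":0},{"claw":0.2,"dx":0,"dy":0,"dz":-3,"twist":0},{"claw":0.2,"dx":0,"dy":0,"dz":-3,"twist":0}]'
```

```text
clock: 21.7
tool_pos: [0.5315, -0.3539, 0.0896]
eef_rot: [1.0, 0.018, -0.0, -0.0]
contact_force: [0.3, 0.3, -1.9]
opening: 0.301
finger_force: 45.0
clock: 22.0
tool_pos: [0.5319, -0.3541, 0.0874]
eef_rot: [1.0, 0.018, 0.0, 0.0]
contact_force: [0.5, -0.0, -1.8]
opening: 0.304
finger_force: 45.0
```

```bash
python3 -m pendant '[{"claw":0.2,"dx":0,"dy":0,"dz":-1,"twist":0},{"claw":0.2,"dx":0,"dy":0,"dz":-2,"twist":0},{"claw":0.2,"dx":0,"dy":0,"dz":-2,"twist":0}]'; python3 -m pendant '[{"claw":0.2,"dx":0,"dy":0,"dz":-1,"twist":0},{"claw":0.2,"dx":0,"dy":0,"dz":-2,"twist":0},{"claw":0.2,"dx":0,"dy":0,"dz":-2,"twist":0}]'; python3 -m pendant '[{"claw":0.2,"dx":0,"dy":0,"dz":-1,"twist":0},{"claw":0.2,"dx":0,"dy":0,"dz":-2,"twist":0},{"claw":0.2,"dx":0,"dy":0,"dz":-2,"twist":0}]'
```

```text
clock: 22.3
tool_pos: [0.5324, -0.3543, 0.0859]
eef_rot: [1.0, 0.018, 0.001, 0.0]
contact_force: [0.5, 0.4, 3.0]
opening: 0.3
finger_force: 45.0
clock: 22.6
tool_pos: [0.5324, -0.3544, 0.084]
eef_rot: [1.0, 0.018, 0.001, 0.0]
contact_force: [-0.7, 0.9, 2.7]
opening: 0.302
finger_force: 45.0
clock: 22.9
tool_pos: [0.5312, -0.3538, 0.0804]
eef_rot: [1.0, 0.018, -0.001, -0.0]
contact_force: [-0.4, -0.3, -0.8]
opening: 0.308
finger_force: 45.0
```

```bash
python3 -m pendant '[{"claw":0.2,"dx":0,"dy":0,"dz":-1,"twist":0},{"claw":0.2,"dx":0,"dy":0,"dz":-2,"twist":0},{"claw":0.2,"dx":0,"dy":0,"dz":-2,"twist":0}]'; python3 -m pendant '[{"claw":0.2,"dx":0,"dy":0,"dz":-1,"twist":0},{"claw":0.2,"dx":0,"dy":0,"dz":-2,"twist":0},{"claw":0.2,"dx":0,"dy":0,"dz":-2,"twist":0}]'
```

```text
clock: 23.2
tool_pos: [0.5319, -0.3541, 0.0798]
eef_rot: [1.0, 0.018, 0.0, 0.0]
contact_force: [-0.7, 0.9, 3.8]
opening: 0.302
finger_force: 45.0
clock: 23.5
tool_pos: [0.5324, -0.3543, 0.0796]
eef_rot: [1.0, 0.018, 0.001, 0.0]
contact_force: [-3.6, 3.1, 15.4]
opening: 0.3
finger_force: 45.0
```

```bash
python3 -m pendant '[{"claw":0.2,"dx":0,"dy":0,"dz":-2,"twist":0},{"claw":0.2,"dx":0,"dy":0,"dz":-2,"twist":0}]'; python3 -m pendant '[{"claw":0.2,"dx":0,"dy":0,"dz":3,"twist":0},{"claw":0.2,"dx":0,"dy":0,"dz":15,"twist":0},{"claw":0.2,"dx":0,"dy":0,"dz":40,"twist":0},{"claw":0.2,"dx":0,"dy":0,"dz":70,"twist":0},{"claw":0.2,"dx":-10,"dy":-20,"dz":72,"twist":0},{"claw":0.2,"dx":-52,"dy":-113,"dz":72,"twist":0},{"claw":0.2,"dx":-52,"dy":-113,"dz":72,"twist":0},{"claw":0.2,"dx":-52,"dy":-113,"dz":72,"twist":0}]'
python3 - <<'E'
from h import *
p,d=snap("top");C=cloud("top",d);hsv=cv2.cvtColor(p,cv2.COLOR_BGR2HSV).astype(int)
y=(d>0)&(np.hypot(C[...,0]-.53,C[...,1]+.355)<.015)
print(y.sum(),np.median(C[y],0),np.median(hsv[y],0));s=r.get_state();print(s["tool_pos"],s["contact_force"],s["opening"])
E
```

```text
clock: 23.7
tool_pos: [0.5329, -0.3544, 0.0795]
eef_rot: [1.0, 0.018, 0.001, 0.001]
contact_force: [-6.2, 4.6, 28.0]
opening: 0.303
finger_force: 45.0
clock: 24.5
tool_pos: [0.4725, -0.4773, 0.1473]
eef_rot: [1.0, 0.012, -0.003, 0.004]
contact_force: [0.0, -0.9, -1.3]
opening: 0.303
finger_force: 45.0
66 [ 0.52933774 -0.35598106  0.02187453] [ 24.  190.5 195. ]
[ 0.47518351 -0.47314131  0.14705678] [ 0.40383242 -0.33527784 -2.69858537] 0.3069542303733083
```

```bash
python3 -m pendant '[{"claw":0.2,"dx":0,"dy":3,"dz":-40,"twist":0},{"claw":0.2,"dx":0,"dy":3,"dz":-70,"twist":0},{"claw":0.2,"dx":0,"dy":3,"dz":-82,"twist":0},{"claw":0.2,"dx":0,"dy":3,"dz":-86,"twist":0},{"claw":0.2,"dx":0,"dy":3,"dz":-86,"twist":0}]'; python3 -m pendant '[{"claw":0.2,"dx":0,"dy":0,"dz":-1,"twist":0},{"claw":0.2,"dx":0,"dy":0,"dz":-2,"twist":0},{"claw":0.2,"dx":0,"dy":0,"dz":-2,"twist":0}]'; python3 -m pendant '[{"claw":0.2,"dx":0,"dy":0,"dz":-1,"twist":0},{"claw":0.2,"dx":0,"dy":0,"dz":-1,"twist":0}]'
```

```text
clock: 25.05
tool_pos: [0.4805, -0.464, 0.0617]
eef_rot: [1.0, 0.018, 0.0, 0.0]
contact_force: [0.4, -1.0, -2.3]
opening: 0.303
finger_force: 45.0
clock: 25.35
tool_pos: [0.4803, -0.4645, 0.0602]
eef_rot: [1.0, 0.018, 0.001, 0.001]
contact_force: [-0.5, 0.2, -2.1]
opening: 0.305
finger_force: 45.0
clock: 25.55
tool_pos: [0.4799, -0.4642, 0.0584]
eef_rot: [1.0, 0.018, 0.0, 0.0]
contact_force: [-0.6, 0.0, -2.3]
opening: 0.302
finger_force: 45.0
```

```bash
python3 -m pendant '[{"claw":0.2,"dx":0,"dy":0,"dz":-1,"twist":0},{"claw":0.2,"dx":0,"dy":0,"dz":-1,"twist":0}]';python3 -m pendant '[{"claw":0.2,"dx":0,"dy":0,"dz":-0.5,"twist":0},{"claw":0.2,"dx":0,"dy":0,"dz":-0.5,"twist":0}]'
```

```text
clock: 25.75
tool_pos: [0.48, -0.4643, 0.0579]
eef_rot: [1.0, 0.018, 0.0, 0.0]
contact_force: [-1.0, 1.4, 4.3]
opening: 0.307
finger_force: 45.0
clock: 25.95
tool_pos: [0.4801, -0.4643, 0.0578]
eef_rot: [1.0, 0.018, 0.0, 0.0]
contact_force: [-2.3, 0.6, 7.1]
opening: 0.303
finger_force: 45.0
```

Contact; release, back away, and check.

```bash
python3 -m pendant '[{"claw":0.4,"dx":0,"dy":0,"dz":0.5,"twist":0},{"claw":0.5,"dx":0,"dy":0,"dz":0.5,"twist":0},{"claw":0.7,"dx":0,"dy":0,"dz":0.5,"twist":0},{"claw":0.7,"dx":0,"dy":0,"dz":0.5,"twist":0},{"claw":0.7,"dx":0,"dy":0,"dz":30,"twist":0},{"claw":0.7,"dx":0,"dy":0,"dz":70,"twist":0},{"claw":0.7,"dx":-40,"dy":0,"dz":100,"twist":0},{"claw":0.7,"dx":-80,"dy":0,"dz":110,"twist":0}]' 
python3 -m pendant '[{"claw":0.7,"dx":0,"dy":0,"dz":0,"twist":0},{"claw":0.7,"dx":0,"dy":0,"dz":0,"twist":0}]'
python3 - <<'E'
from h import *
np.set_printoptions(precision=3,suppress=True)
tool([.48,-.4643],[.015,.045,.085,.095])
p,d=snap("top");C=cloud("top",d)
y=(d>0)&(np.hypot(C[...,0]-.53,C[...,1]+.355)<.015);print("cap",np.median(C[y],0))
for n in("wax_block","scissors","tape_roll","oil_can"):
    for k in nets.place_of("top",n)[:1]: print(n,at_z("top",k["position"][0]*560,k["position"][1]*420,0))
E
```

```text
clock: 26.75
tool_pos: [0.4017, -0.4651, 0.1699]
eef_rot: [1.0, 0.019, 0.003, 0.002]
contact_force: [-0.6, -1.0, 0.1]
opening: 0.701
finger_force: 0.0
clock: 26.95
tool_pos: [0.3991, -0.4646, 0.1672]
eef_rot: [1.0, 0.017, 0.0, 0.0]
contact_force: [0.7, 0.9, -0.3]
opening: 0.701
finger_force: 0.0
side z0.015 n43 x 0.464..0.500 y -0.487..-0.449 HSV [ 17.  11. 147.]
side z0.045 n15 x 0.471..0.491 y -0.478..-0.468 HSV [170.  10. 117.]
side z0.085 n38 x 0.469..0.495 y -0.482..-0.455 HSV [  1. 195. 158.]
side z0.095 n18 x 0.472..0.493 y -0.484..-0.460 HSV [  1. 200. 202.]
top z0.015 n26 x 0.460..0.546 y -0.474..-0.444 HSV [ 10.5  17.5 112.5]
top z0.045 n6 x 0.470..0.483 y -0.456..-0.453 HSV [ 8.5 20.5 95. ]
top z0.085 n42 x 0.466..0.492 y -0.477..-0.451 HSV [  2.  147.  193.5]
top z0.095 n24 x 0.466..0.491 y -0.476..-0.453 HSV [  2.  159.5 206. ]
cap [ 0.529 -0.356  0.022]
wax_block [ 0.555 -0.569  0.   ]
tape_roll [0.663 0.271 0.   ]
oil_can [0.685 0.408 0.   ]
```

Tool upright, cap home, other things in place.

```bash
python3 -c "
from plant import r
print(r.finish_job())"
```

```text
the job is handed in; nothing more can be done
None
```

The job is handed in: the cap is fully home (its top measured 22 mm above the table) and the tool is standing upright, let go, on the bare patch near x = 0.48, y = -0.46 m. The first stand-up did not go directly: I had to lay the tool down on the table and lift it again by the knob before it stood. The wax block, tape roll and oil can measured in place at the end, but the scissors and seam ripper were not confirmed.

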